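# Make up a row of three cheese wheels

### The job

The packing guide should hold three of the small cheese wheels and has only one so far: take the wooden pusher out of the crock and with it slide in just two more, leaving the last small wheel and everything else where it is. Press the row of three up against the end stop with a firm but gentle push, so that no gaps are left, but do not shift the stop. The gripper must not touch any cheese; at the end stand the pusher back in the crock.

Things in the scene. Friction and masses are not known exactly. Their poses are not given: they have to be found in the camera images.
- guide: fixed wooden packing guide: two rails 18 mm high, 12 mm wide, along its y, 88 mm apart inside: wheels slide between them in single file on the bare table. Origin: on the table, on the lane's centre line. Rails run from y = -150 to +85 mm; there the mouth opens to +y, with flared ends to y = 122 mm, 145 mm wide outside. A low cross bar lies at y = -200 mm, behind the end stop
- end_stop: dark wooden block, 86 mm wide, 18 mm thick, 46 mm high, across the closed end of the lane. Its setting varies by 15 mm along the lane; a friction clamp holds it, slipping at about 12 N. Origin: at table height, middle of the face the wheels bear on; y points along the lane to the mouth, x across. Pressed up, the three wheels have their centres at y = 40, 120, 200 mm
- wheel_a: golden-waxed cheese wheel lying flat, 80 mm diameter, 45 mm high, about 0.24 kg; too wide to grip. Origin: centre of its underside, z up. Takes 1 to 3 N to slide. This one already lies in the lane, a little off the end stop
- wheel_b: golden-waxed cheese wheel lying flat, 80 mm diameter, 45 mm high, about 0.24 kg; too wide to grip. Origin: centre of its underside, z up. Takes 1 to 3 N to slide. Starts outside the guide, beyond its mouth
- wheel_c: golden-waxed cheese wheel lying flat, 80 mm diameter, 45 mm high, about 0.24 kg; too wide to grip. Origin: centre of its underside, z up. Takes 1 to 3 N to slide. Starts outside the guide, beyond its mouth
- wheel_d: golden-waxed cheese wheel lying flat, 80 mm diameter, 45 mm high, about 0.24 kg; too wide to grip. Origin: centre of its underside, z up. Takes 1 to 3 N to slide. Starts outside the guide, beyond its mouth
- pusher: wooden, 125 mm long, 0.16 kg, upright in the crock, head down. Origin: centre of the lower end of its 24 x 24 mm handle, z up the handle (grip at z = 95 mm; pads closing along x hold firmest). V head on the lowest 40 mm, 62 mm wide (y), hollow to +x: its bottom is 20, its tips 34 mm ahead of the axis; a nested wheel's centre is 64 mm ahead. With its end 22 mm up it clears the rails
- crock: white round crock, fixed, 60 mm high, outer diameter 106 mm, inner 98 mm, inner floor 5 mm above the table. Origin: centre of its underside. The pusher stands in it about central; the middle of the pusher's head is 11 mm ahead (+x of the pusher) of its handle axis
- flat_wheel: a different cheese, 100 mm diameter and only 30 mm high, among the small wheels; leave it. Origin: centre of its underside
- half_wheel: half of a cheese, about 60 x 120 mm, 50 mm high, on the robot's side of the guide; leave it. Origin: near the middle of its underside
- brine_jar: closed jar, 80 mm diameter, 110 mm high, left of the wheels; leave it. Origin: centre of its underside

How it is judged:
On the way, in this order (a step that is already met when the one before it is completed fails the run):
1. the pusher has been pulled out of the crock, its lower end above the rim (z of pusher in the frame of crock above 0.061 m), for 0.1 s.
2. with exactly three small wheels in the row, without gaps, the row bears on the end stop with at least 4 N for 0.2 s (((y of wheel_a in the frame of end_stop between 0.03 and 0.208 m and x of wheel_a in the frame of end_stop between -0.012 and 0.012 m and height (world z) of each of wheel_a, wheel_b, wheel_c below 0.008 m and angle between each of wheel_a, wheel_b, wheel_c's own z axis and vertical below 0.1 rad and y of wheel_b in the frame of end_stop between 0.03 and 0.208 m and x of wheel_b in the frame of end_stop between -0.012 and 0.012 m and y of wheel_c in the frame of end_stop between 0.03 and 0.208 m and x of wheel_c in the frame of end_stop between -0.012 and 0.012 m and distance of wheel_d from where it was at the start of the episode below 0.04 m) or (y of wheel_a in the frame of end_stop between 0.03 and 0.208 m and x of wheel_a in the frame of end_stop between -0.012 and 0.012 m and height (world z) of each of wheel_a, wheel_b, wheel_d below 0.008 m and angle between each of wheel_a, wheel_b, wheel_d's own z axis and vertical below 0.1 rad and y of wheel_b in the frame of end_stop between 0.03 and 0.208 m and x of wheel_b in the frame of end_stop between -0.012 and 0.012 m and y of wheel_d in the frame of end_stop between 0.03 and 0.208 m and x of wheel_d in the frame of end_stop between -0.012 and 0.012 m and distance of wheel_c from where it was at the start of the episode below 0.04 m) or (y of wheel_a in the frame of end_stop between 0.03 and 0.208 m and x of wheel_a in the frame of end_stop between -0.012 and 0.012 m and height (world z) of each of wheel_a, wheel_c, wheel_d below 0.008 m and angle between each of wheel_a, wheel_c, wheel_d's own z axis and vertical below 0.1 rad and y of wheel_c in the frame of end_stop between 0.03 and 0.208 m and x of wheel_c in the frame of end_stop between -0.012 and 0.012 m and y of wheel_d in the frame of end_stop between 0.03 and 0.208 m and x of wheel_d in the frame of end_stop between -0.012 and 0.012 m and distance of wheel_b from where it was at the start of the episode below 0.04 m)) and contact force between end_stop and wheel_a above 4 N), for 0.2 s.
At the end, for the whole second after the job is handed in: Wheel a and exactly two of b, c, d lie flat in the lane, centres within 208 mm of the end stop and 12 mm of the centre line; the other small wheel within 40 mm of its start; the pusher stands on the crock floor, leaning under 0.3 rad; all at rest (((y of wheel_a in the frame of end_stop between 0.03 and 0.208 m and x of wheel_a in the frame of end_stop between -0.012 and 0.012 m and height (world z) of each of wheel_a, wheel_b, wheel_c below 0.008 m and angle between each of wheel_a, wheel_b, wheel_c's own z axis and vertical below 0.1 rad and y of wheel_b in the frame of end_stop between 0.03 and 0.208 m and x of wheel_b in the frame of end_stop between -0.012 and 0.012 m and y of wheel_c in the frame of end_stop between 0.03 and 0.208 m and x of wheel_c in the frame of end_stop between -0.012 and 0.012 m and distance of wheel_d from where it was at the start of the episode below 0.04 m) or (y of wheel_a in the frame of end_stop between 0.03 and 0.208 m and x of wheel_a in the frame of end_stop between -0.012 and 0.012 m and height (world z) of each of wheel_a, wheel_b, wheel_d below 0.008 m and angle between each of wheel_a, wheel_b, wheel_d's own z axis and vertical below 0.1 rad and y of wheel_b in the frame of end_stop between 0.03 and 0.208 m and x of wheel_b in the frame of end_stop between -0.012 and 0.012 m and y of wheel_d in the frame of end_stop between 0.03 and 0.208 m and x of wheel_d in the frame of end_stop between -0.012 and 0.012 m and distance of wheel_c from where it was at the start of the episode below 0.04 m) or (y of wheel_a in the frame of end_stop between 0.03 and 0.208 m and x of wheel_a in the frame of end_stop between -0.012 and 0.012 m and height (world z) of each of wheel_a, wheel_c, wheel_d below 0.008 m and angle between each of wheel_a, wheel_c, wheel_d's own z axis and vertical below 0.1 rad and y of wheel_c in the frame of end_stop between 0.03 and 0.208 m and x of wheel_c in the frame of end_stop between -0.012 and 0.012 m and y of wheel_d in the frame of end_stop between 0.03 and 0.208 m and x of wheel_d in the frame of end_stop between -0.012 and 0.012 m and distance of wheel_b from where it was at the start of the episode below 0.04 m)) and horizontal distance between pusher and crock below 0.045 m and height (world z) of pusher below 0.02 m and angle between pusher's own z axis and vertical below 0.3 rad and linear speed of each of wheel_a, wheel_b, wheel_c, wheel_d, pusher below 0.02 m/s); the robot touches nothing.
It fails at once if the gripper or arm touches a cheese (more than 0.5 N) (contact force between any of the fingers, the arm and wheel_a above 0.5 N or contact force between any of the fingers, the arm and wheel_b above 0.5 N or contact force between any of the fingers, the arm and wheel_c above 0.5 N or contact force between any of the fingers, the arm and wheel_d above 0.5 N or contact force between any of the fingers, the arm and flat_wheel above 0.5 N or contact force between any of the fingers, the arm and half_wheel above 0.5 N).
It fails at once if the end stop is shifted by more than 3 mm (distance of end_stop from where it was at the start of the episode above 0.003 m).
It fails at once if the flat wheel, half wheel or jar is moved by more than 30 mm (distance of any of flat_wheel, half_wheel, brine_jar from where it was at the start of the episode above 0.03 m).
It also fails if it takes over 69 s, if anything falls off the work surface, if the arm or the gripper's body presses on something with over 40 N, if the wrist force passes 120 N, or if a joint passes its speed limit or range.

### The arm

A 6-joint arm with a two-finger parallel gripper is mounted at the origin on the work surface. World frame = base frame: x ahead of the robot, y to its left, z up, the work surface at z = 0. Lengths are in m, angles in rad, forces in N, time in s.
With the tool pointing down it reaches from about 0.375 to 0.9 m from the base axis. Payload 3.1 kg.
Tool frame: the origin (TCP) lies between the finger pads; the fingertips stand 17 mm ahead of it and the grasp point (between the pads) lies 2 mm behind it; z points along the fingers, y is the direction in which the jaws open and shut (so a half turn about z gives the same grasp; the last joint's range is limited). The gripper opens to 85 mm and grips with 20 to 120 N. Pads are 22 mm wide; open, the fingers measure 114 mm over their backs; the gripper's body (76 mm by 85 mm) begins 54 mm behind the grasp point. The pads swing forward as they close: fully open they stand 13 mm farther back than shut.
Start: joints at [1.101, 0.527, 1.433, -0, 1.181, -0.178], TCP at [0.179, 0.599, 0.248] pointing down, gripper open.
Joint ranges: [-3.08, 3.08], [-0.75, 2.2], [0.22, 2.44], [-1.43, 4.57], [0, 2.65], [-2.85, 2.85]. Speed limits (rad/s): [2.79, 2.79, 3.14, 3.14, 3.14, 3.14].

### API

Orientations are given as a unit quaternion [x, y, z, w].
In Python, from station import manip, snapshot, camera_info, sign_off, search_frame, landmark_of gives the robot as it stands.
- The arm moves only by the tool play_rows, never from a script. Its argument "rows" is a list of rows, each an object of numbers: "grip": the finger opening in cm, from 0 to 8.54; "x", "y", "z": the shift along the world's x, y, z in cm; "roll": the turn about the world's z in rad. A call has 1 to 20 rows; each row is the pose to reach, as a shift and turn from the pose measured when the call began; what a row does not reach only later rows make up. A row lasts 1/10 s, in which the tool goes at most 50 mm and 8.59 degrees, less where a joint would pass 70% of its speed; a pose out of reach is approached as far as the arm can. A call with a gripper value outside its range is refused whole. The fingers move at their own pace and stop on an object; "grip_force" is the grip in N (left out, the last holds). Time passes only in rows, so rows that repeat a pose let the fingers close. It gives the time, the measured TCP pose, the force and the opening at its end, in the units of the state.
- manip.sense(): the state, without advancing time (a new reading comes with each control period).
- snapshot(name): name is "side" or "top" or "wrist"; returns the picture (384x512x3 uint8, red, green, blue); there is no depth.
- camera_info(name): a dict with "fx", "fy", "cx", "cy" (pixels), "R" (3x3) and "t" (3): a world point X has camera coordinates R X + t. Camera axes: x right, y down, z forward; pixel columns grow to the right and rows downward; lengths in m; the calibration is good to about 2 mm. A picture is of the moment at which its call begins: read the wrist's pose just before it. camera_info takes no time and is no camera call; for the wrist camera it gives the pose at the moment of the call.
- sign_off(): hands the job in, once; it reports no verdict.
Trained networks look in the newest picture that a camera, given by its name, has taken for a name from the list of things; names that differ only in an ending like _2 or _b are one class to them, and where a whole thing is asked for, a point or a joint stands for the part that bears it (a point fixed in the world has none). Each returns a list of dicts, best first, with "score" (0 to 1); they miss things now and then, are a little off and sometimes report something else, mostly with a low value. They report only what shows in the picture. A call takes as long as a camera call.
- search_frame(label, camera): "point" ([column, row] in pixels, amid what is visible of it).
- landmark_of(label, camera): "point" ([column, row] in pixels: a listed point, or the origin of a listed thing).
The state is a dict: "t": time; "q": joint angles; "qd": joint speeds; "tau": joint torques, N m; "tcp_pos": TCP position; "tool_rot": TCP orientation; "force": force on the tool from outside, world axes, zero at the start; "ft_torque": the same for the moment, N m; "finger_gap": opening from 0.0 (shut) to 1.0 (fully open).
Only numpy, scipy, OpenCV 4.12 (cv2) and the standard library are available. Lean on these libraries where they do the work, as an engineer would, in place of code of your own. Each camera call takes 0.05 s, during which the arm holds its last target. There are 200 camera calls.

## Working session

There is one attempt and no reset: what is moved stays moved. The work goes in short steps, Python scripts to look and compute and a tool call to move; the robot and the scene stay as the last step left them, time stands still between calls to the robot, and variables do not carry over. Pictures are saved under pics/ and viewed, and the job is handed in when it is done.

Besides the shell and the picture viewer there is one more tool, called after ">>>" as name(argument=value, ...), one argument or row to a line, values as JSON. play_rows: Moves the arm, as the interface text tells. Its arguments: {"type":"object","properties":{"rows":{"type":"array","items":{"type":"object","properties":{"grip":{"type":"number"},"x":{"type":"number"},"y":{"type":"number"},"z":{"type":"number"},"roll":{"type":"number"}}}},"grip_force":{"type":"number"}},"required":["rows"]}

```bash
mkdir -p pics; cat > h.py <<'E'
import numpy as np, cv2
from station import manip, snapshot, camera_info, sign_off, search_frame, landmark_of
def save(cam,fn):
    im=snapshot(cam); cv2.imwrite('pics/'+fn,im[:,:,::-1]); return im
def ray(cam,p,ci=None):
    c=ci or camera_info(cam); R=np.array(c['R']); t=np.array(c['t'])
    d=R.T@np.array([(p[0]-c['cx'])/c['fx'],(p[1]-c['cy'])/c['fy'],1]); return -R.T@t,d
def atz(cam,p,z,ci=None):
    o,d=ray(cam,p,ci); return o+d*(z-o[2])/d[2]
def proj(cam,X,ci=None):
    c=ci or camera_info(cam); v=np.array(c['R'])@np.array(X)+np.array(c['t']); return np.array([c['fx']*v[0]/v[2]+c['cx'],c['fy']*v[1]/v[2]+c['cy']])
def tri(o1,d1,o2,d2):
    A=np.stack([d1,-d2],1); s=np.linalg.lstsq(A,o2-o1,rcond=None)[0]
    a=o1+s[0]*d1;b=o2+s[1]*d2; return (a+b)/2,np.linalg.norm(a-b)
E
python3 - <<'E'
from h import *
for c in ['side','top']:
    save(c,c+'0.png'); ci=camera_info(c); print(c,-np.array(ci['R']).T@np.array(ci['t']),ci['fx'])
    for n in ['wheel_a','end_stop','pusher','crock','flat_wheel','half_wheel','brine_jar','guide']:
        for k,f in (('L',landmark_of),('S',search_frame)):
            print(c,n,k,[(np.round(r['point']).tolist(),round(r['score'],2),np.round(atz(c,r['point'],0)[:2],3).tolist()) for r in f(n,c)][:6])
print(manip.sense())
E
```

```text
side [-0.07563182 -0.56595219  0.81392989] 402.098536724958
side wheel_a L [([267.0, 163.0], 0.8, [0.669, 0.14]), ([201.0, 162.0], 0.73, [0.515, 0.293]), ([330.0, 241.0], 0.56, [0.556, -0.206]), ([230.0, 150.0], 0.56, [0.628, 0.277])]
side wheel_a S [([196.0, 155.0], 0.85, [0.523, 0.33]), ([333.0, 237.0], 0.77, [0.574, -0.202]), ([267.0, 155.0], 0.67, [0.698, 0.172]), ([224.0, 142.0], 0.61, [0.64, 0.324])]
side end_stop L [([365.0, 262.0], 0.77, [0.568, -0.311])]
side end_stop S [([377.0, 263.0], 0.77, [0.586, -0.333])]
side pusher L [([332.0, 312.0], 0.59, [0.394, -0.342]), ([131.0, 167.0], 0.57, [0.335, 0.42]), ([367.0, 262.0], 0.4, [0.572, -0.313])]
side pusher S [([338.0, 302.0], 0.96, [0.427, -0.335])]
side crock L [([338.0, 316.0], 0.77, [0.397, -0.358]), ([227.0, 148.0], 0.59, [0.627, 0.293])]
side crock S [([345.0, 317.0], 0.56, [0.405, -0.369]), ([333.0, 236.0], 0.56, [0.578, -0.2])]
side flat_wheel L [([216.0, 196.0], 0.61, [0.446, 0.132])]
side flat_wheel S [([218.0, 191.0], 0.94, [0.466, 0.146])]
side half_wheel L [([250.0, 229.0], 0.69, [0.432, -0.03])]
side half_wheel S
[... 1852 characters left out ...]
 S [([368.0, 168.0], 0.63, [0.576, -0.322])]
{'t': 1.7, 'q': array([ 1.10153028e+00,  5.27503378e-01,  1.43268598e+00,  2.35928263e-05,
        1.18140760e+00, -1.78516190e-01]), 'qd': array([-0.00253433, -0.00013613, -0.00137188, -0.00117084, -0.00094474,
        0.00070097]), 'tau': array([ 7.15767055e-04, -4.42315722e+01, -1.78411442e+01, -1.29227474e-04,
        8.46347884e-04, -1.62903922e-05]), 'tcp_pos': array([0.17913725, 0.59876085, 0.24831279]), 'tool_rot': array([ 1.44867845e-01,  9.89451013e-01,  1.43024520e-06, -1.10317574e-05]), 'force': array([ 0.27513818, -0.1062429 , -0.58286351]), 'ft_torque': array([ 0.0174866 , -0.03492672, -0.01543474]), 'finger_gap': 0.9999359873820653}
```

```bash
python3 - <<'E'
import cv2
for c,(x0,x1,y0,y1) in {'top':(120,440,110,270),'side':(90,430,110,360)}.items():
    im=cv2.imread(f'pics/{c}0.png')[y0:y1,x0:x1]; s=800/(x1-x0); s=min(s,600/(y1-y0)); cv2.imwrite(f'pics/{c}0z.png',cv2.resize(im,None,fx=s,fy=s,interpolation=cv2.INTER_CUBIC))
E
```

```text
(no output)
```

View pics/top0z.png

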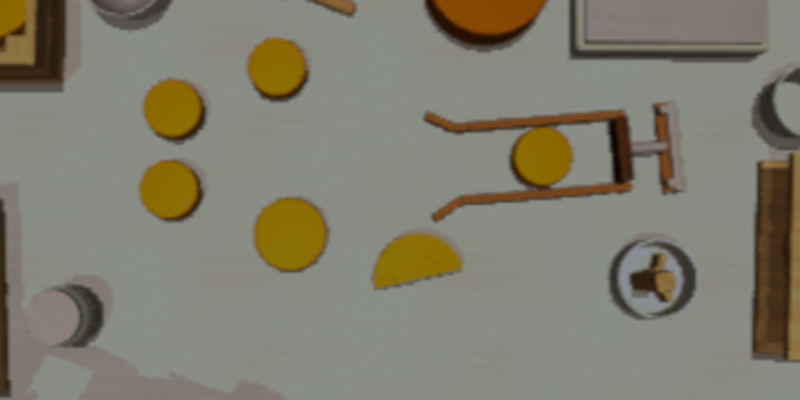

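View pics/side0z.png

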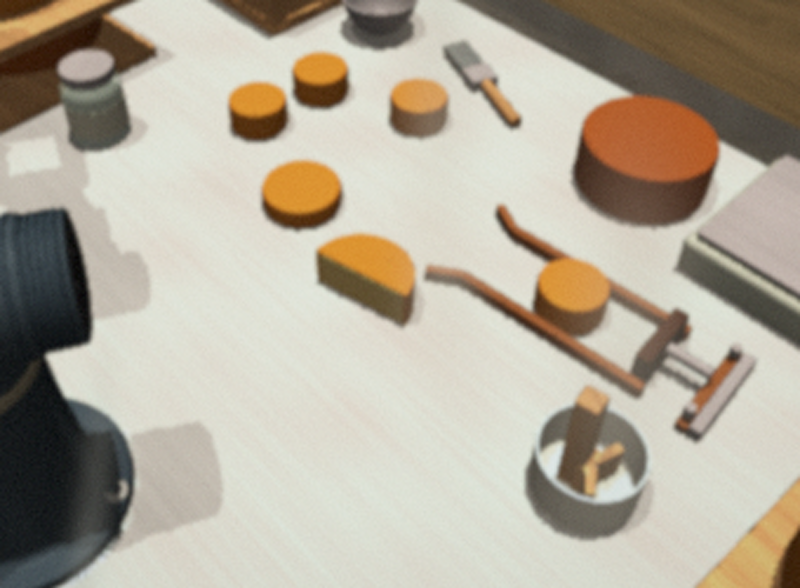

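```bash
python3 - <<'E'
from h import *
im=cv2.imread('pics/top0.png'); hsv=cv2.cvtColor(im,cv2.COLOR_BGR2HSV)
m=cv2.inRange(hsv,(18,150,90),(32,255,255)); m=cv2.morphologyEx(m,cv2.MORPH_OPEN,np.ones((3,3)))
n,l,s,c=cv2.connectedComponentsWithStats(m)
for i in range(1,n):
    if 150<s[i][4]<3000 and c[i][1]>110: print(np.round(c[i],1),s[i],np.round(atz('top',c[i],.045),3))
print('rail/stop')
for name,p,z in [('railUR',(620,113),.018),('railUL',(455,128),.018),('railLR',(630,188),.018),('railLL',(462,201),.018),('stopT',(613,117),.046),('stopB',(622,182),.046)]:
    p=(120+p[0]/2.5,110+p[1]/2.5); print(name,np.round(atz('top',p,z),3))
for c,(x0,x1,y0,y1) in {'top':(355,405,200,245),'side':(300,380,260,340)}.items():
    im=cv2.imread(f'pics/{c}0.png')[y0:y1,x0:x1]; s=7; im=cv2.resize(im,None,fx=s,fy=s,interpolation=cv2.INTER_CUBIC); cv2.imwrite(f'pics/{c}0p.png',im)
a=cv2.imread('pics/top0p.png');b=cv2.imread('pics/side0p.png')
o=np.zeros((560,a.shape[1]+b.shape[1],3),np.uint8);o[:a.shape[0],:a.shape[1]]=a;o[:b.shape[0],a.shape[1]:]=b[:560];o=cv2.resize(o,None,fx=.8,fy=.8);cv2.imwrite('pics/push0.png',o);print(o.shape)
E
```

```text
[230.4 136.4] [220 126  22  22 399] [0.674 0.15  0.045]
[188.6 152.9] [178 142  23  23 406] [0.618 0.289 0.045]
[336.7 172. ] [326 161  23  23 417] [ 0.556 -0.206  0.045]
[187.3 185.4] [176 175  23  22 409] [0.508 0.292 0.045]
[235.8 203.4] [222 190  29  28 642] [0.45  0.129 0.045]
[285.5 213.6] [270 204  34  21 497] [ 0.417 -0.036  0.045]
rail/stop
railUR [ 0.617 -0.318  0.018]
railUL [ 0.596 -0.093  0.018]
railLR [ 0.515 -0.33   0.018]
railLL [ 0.496 -0.103  0.018]
stopT [ 0.608 -0.301  0.046]
stopB [ 0.521 -0.312  0.046]
(448, 728, 3)
```

View pics/push0.png

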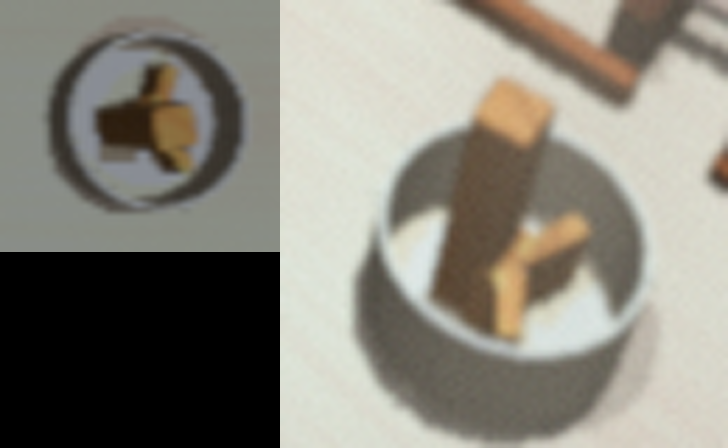

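```bash
python3 - <<'E'
from h import *
P=lambda x,y:(355+x/5.6,200+y/5.6); S=lambda x,y:(300+(x-280)/5.6,260+y/5.6)
print('handle top',tri(*ray('top',P(175,128)),*ray('side',S(513,110))))
for a,b in ((P(160,72),S(580,222)),(P(180,163),S(510,330))):
    print(tri(*ray('top',a),*ray('side',b)),atz('side',b,.045),atz('top',a,.045))
def tl(cam,n):
    return landmark_of(n,cam)[0]['point']
import station
snapshot('top');snapshot('side')
print('crock top',tri(*ray('top',P(145,122)),*ray('side',S(512,240))))
E
```

```text
handle top (array([ 0.39112721, -0.34356086,  0.13012484]), np.float64(0.0032154630549539125))
(array([ 0.42470371, -0.36375698,  0.0439838 ]), np.float64(0.009345999061877438)) [ 0.42769385 -0.36720156  0.045     ] [ 0.42171716 -0.35969129  0.045     ]
(array([ 0.37014087, -0.37415988,  0.04106919]), np.float64(0.005883003441056175)) [ 0.37013703 -0.37711765  0.045     ] [ 0.36834248 -0.37064512  0.045     ]
crock top (array([ 0.39514362, -0.35240854,  0.05009229]), np.float64(0.008736498607912787))
```

>>> play_rows(
  rows=[
    {"x": 3.2, "y": -3, "roll": -0.14, "grip": 8.5},
    {"x": 6.4, "y": -6, "roll": -0.28},
    {"x": 9.6, "y": -9, "roll": -0.42},
    {"x": 12.8, "y": -12, "roll": -0.56},
    {"x": 16, "y": -15, "roll": -0.7},
    {"x": 19.2, "y": -18, "roll": -0.84},
    {"x": 22.4, "y": -21, "roll": -0.98},
    {"x": 25.6, "y": -24, "roll": -1.12},
    {"x": 28.8, "y": -27, "roll": -1.26},
    {"x": 32, "y": -31, "roll": -1.4},
    {"x": 34, "y": -35, "roll": -1.54},
    {"x": 36, "y": -39, "roll": -1.68},
    {"x": 38, "y": -43, "roll": -1.82},
    {"x": 39, "y": -47, "roll": -1.96},
    {"x": 39, "y": -51.5, "roll": -2.1},
    {"x": 39, "y": -56, "roll": -2.24},
    {"x": 38, "y": -60.5, "roll": -2.38},
    {"x": 36.5, "y": -65, "roll": -2.5},
    {"x": 34.5, "y": -69, "roll": -2.6},
    {"x": 33, "y": -73, "roll": -2.65},
  ],
)

```text
invalid input at $.rows[0]: expected keys grip, x, y, z, roll
```

>>> play_rows(
  rows=[
    {"x": 3.2, "y": -3, "z": 0, "roll": -0.14, "grip": 8.5},
    {"x": 6.4, "y": -6, "z": 0, "roll": -0.28, "grip": 8.5},
    {"x": 9.6, "y": -9, "z": 0, "roll": -0.42, "grip": 8.5},
    {"x": 12.8, "y": -12, "z": 0, "roll": -0.56, "grip": 8.5},
    {"x": 16, "y": -15, "z": 0, "roll": -0.7, "grip": 8.5},
    {"x": 19.2, "y": -18, "z": 0, "roll": -0.84, "grip": 8.5},
    {"x": 22.4, "y": -21, "z": 0, "roll": -0.98, "grip": 8.5},
    {"x": 25.6, "y": -24, "z": 0, "roll": -1.12, "grip": 8.5},
    {"x": 28.8, "y": -27, "z": 0, "roll": -1.26, "grip": 8.5},
    {"x": 32, "y": -31, "z": 0, "roll": -1.4, "grip": 8.5},
    {"x": 34, "y": -35, "z": 0, "roll": -1.54, "grip": 8.5},
    {"x": 36, "y": -39, "z": 0, "roll": -1.68, "grip": 8.5},
    {"x": 38, "y": -43, "z": 0, "roll": -1.82, "grip": 8.5},
    {"x": 39, "y": -47, "z": 0, "roll": -1.96, "grip": 8.5},
    {"x": 39, "y": -51.5, "z": 0, "roll": -2.1, "grip": 8.5},
    {"x": 39, "y": -56, "z": 0, "roll": -2.24, "grip": 8.5},
    {"x": 38, "y": -60.5, "z": 0, "roll": -2.38, "grip": 8.5},
    {"x": 36.5, "y": -65, "z": 0, "roll": -2.5, "grip": 8.5},
    {"x": 34.5, "y": -69, "z": 0, "roll": -2.6, "grip": 8.5},
    {"x": 33, "y": -73, "z": 0, "roll": -2.65, "grip": 8.5},
  ],
)

```text
t: 3.8
tcp_pos: [0.5079, -0.1328, 0.2484]
tool_rot: [0.995, 0.099, -0.0, -0.0]
force: [0.8, 0.1, 0.9]
finger_gap: 0.995
```

>>> play_rows(
  rows=[
    {"x": -2, "y": -4, "z": 0, "roll": 0, "grip": 8.5},
    {"x": -4, "y": -8, "z": 0, "roll": 0, "grip": 8.5},
    {"x": -6, "y": -12, "z": 0, "roll": 0, "grip": 8.5},
    {"x": -8.5, "y": -15, "z": 0, "roll": 0, "grip": 8.5},
    {"x": -10.5, "y": -18, "z": 0, "roll": 0, "grip": 8.5},
    {"x": -11.7, "y": -21, "z": 0, "roll": 0, "grip": 8.5},
    {"x": -11.7, "y": -21, "z": 0, "roll": 0, "grip": 8.5},
    {"x": -11.7, "y": -21, "z": 0, "roll": 0, "grip": 8.5},
  ],
)

```text
t: 4.6
tcp_pos: [0.3906, -0.3433, 0.2484]
tool_rot: [0.995, 0.098, -0.0, -0.0]
force: [-0.4, 0.7, 0.5]
finger_gap: 0.995
```

```bash
python3 - <<'E'
from h import *
print(manip.sense()['tcp_pos'],manip.sense()['q'])
ci=camera_info('wrist'); save('wrist','w1.png'); import pickle; pickle.dump(ci,open('w1.pkl','wb'))
print(-np.array(ci['R']).T@np.array(ci['t']),np.array(ci['R']).round(3).tolist())
print(landmark_of('pusher','wrist'),landmark_of('crock','wrist'))
E
```

```text
[ 0.39060495 -0.34327371  0.24835019] [-9.36225419e-01  3.86926111e-01  1.69345724e+00  2.48679878e-04
  1.06171223e+00  4.38794911e-01]
[ 0.45950409 -0.33080666  0.37379504] [[0.195, -0.981, 0.001], [-0.942, -0.187, 0.279], [-0.273, -0.055, -0.96]]
[{'point': [249.3, 161.2], 'score': 0.67}] [{'point': [261.3, 158.3], 'score': 0.94}]
```

View pics/w1.png

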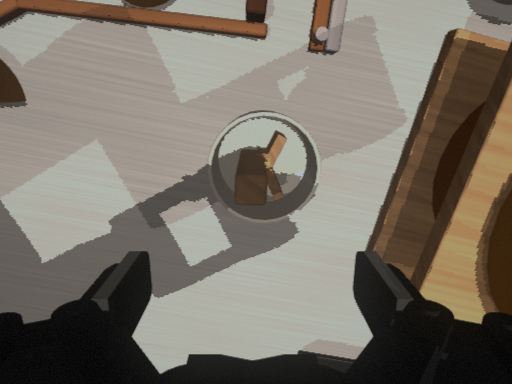

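```bash
python3 - <<'E'
from h import *
im=cv2.imread('pics/w1.png')[100:230,200:330]; im=cv2.convertScaleAbs(im,alpha=1.8,beta=10)
cv2.imwrite('pics/w1z.png',cv2.resize(im,(585,585),interpolation=cv2.INTER_CUBIC))
E
```

```text
(no output)
```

View pics/w1z.png

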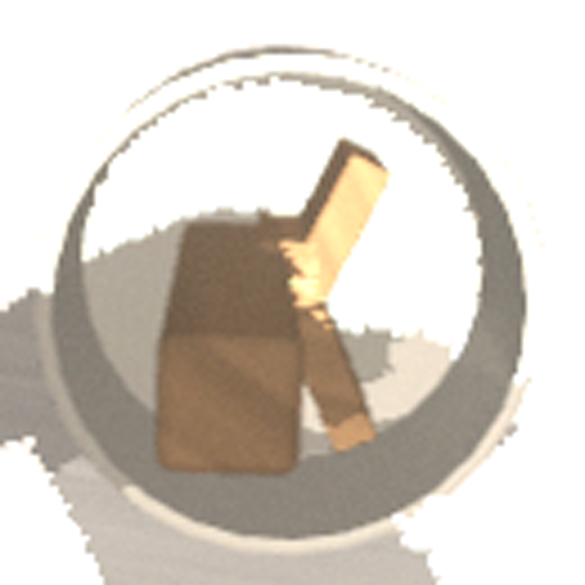

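```bash
python3 - <<'E'
from h import *; import pickle
ci=pickle.load(open('w1.pkl','rb')); Z=lambda x,y:(200+x/4.5,100+y/4.5)
f=lambda p,z:atz('wrist',Z(*p),z,ci).round(4)
for p in [(160,337),(300,337),(300,470),(158,470),(230,404)]: print(f(p,.13))
print('tips',f((385,165),.045),f((372,435),.045),f((345,142),.045),f((338,448),.045))
print('tri top',tri(*ray('wrist',Z(230,404),ci),*ray('top',(355+175/5.6,200+128/5.6))),tri(*ray('wrist',Z(230,404),ci),*ray('side',(300+233/5.6,260+110/5.6))))
# crock rim outer at z .06
pts=np.array([f(p,.06)[:2] for p in [(285,46),(52,290),(290,552),(530,300)]]); print(pts, 'rim c',(pts[0]+pts[2])/2,(pts[1]+pts[3])/2)
E
```

```text
[ 0.4024 -0.3302  0.13  ]
[ 0.4068 -0.3523  0.13  ]
[ 0.3848 -0.357   0.13  ]
[ 0.3802 -0.334   0.13  ]
[ 0.3936 -0.3434  0.13  ]
tips [ 0.4281 -0.3697  0.045 ] [ 0.3698 -0.38    0.045 ] [ 0.4311 -0.3604  0.045 ] [ 0.3654 -0.3733  0.045 ]
tri top (array([ 0.39050676, -0.34450874,  0.12071608]), np.float64(0.001632825171110984)) (array([ 0.39335909, -0.3438193 ,  0.12857991]), np.float64(0.0006400167938339388))
[[ 0.4483 -0.3435]
 [ 0.3914 -0.3066]
 [ 0.3448 -0.3662]
 [ 0.4085 -0.4032]] rim c [ 0.39655 -0.35485] [ 0.39995 -0.3549 ]
```

>>> play_rows(
  rows=[
    {"x": 0.2, "y": 0, "z": -4, "roll": 0, "grip": 8.5},
    {"x": 0.2, "y": 0, "z": -8, "roll": 0, "grip": 8.5},
    {"x": 0.2, "y": 0, "z": -11, "roll": 0, "grip": 8.5},
    {"x": 0.2, "y": 0, "z": -13.5, "roll": 0, "grip": 8.5},
    {"x": 0.2, "y": 0, "z": -15, "roll": 0, "grip": 8.5},
    {"x": 0.2, "y": 0, "z": -15, "roll": 0, "grip": 8.5},
    {"x": 0.2, "y": 0, "z": -15, "roll": 0, "grip": 5},
    {"x": 0.2, "y": 0, "z": -15, "roll": 0, "grip": 3},
    {"x": 0.2, "y": 0, "z": -15, "roll": 0, "grip": 1.5},
    {"x": 0.2, "y": 0, "z": -15, "roll": 0, "grip": 1.5},
    {"x": 0.2, "y": 0, "z": -15, "roll": 0, "grip": 1.5},
    {"x": 0.2, "y": 0, "z": -15, "roll": 0, "grip": 1.5},
    {"x": 0.2, "y": 0, "z": -15, "roll": 0, "grip": 1.5},
  ],
  grip_force=90,
)

```text
t: 6.05
tcp_pos: [0.3935, -0.3421, 0.0993]
tool_rot: [0.995, 0.099, 0.0, 0.0]
force: [-0.0, -0.1, 5.6]
finger_gap: 0.271
```

>>> play_rows(
  rows=[
    {"x": 0, "y": 0, "z": 1.5, "roll": 0, "grip": 1.5},
    {"x": 0, "y": 0, "z": 4, "roll": 0, "grip": 1.5},
    {"x": 0, "y": 0, "z": 7, "roll": 0, "grip": 1.5},
    {"x": 0, "y": 0, "z": 10, "roll": 0, "grip": 1.5},
    {"x": 0, "y": 0, "z": 10, "roll": 0, "grip": 1.5},
    {"x": 0, "y": 0, "z": 10, "roll": 0, "grip": 1.5},
  ],
)

```text
t: 6.65
tcp_pos: [0.3934, -0.342, 0.1995]
tool_rot: [0.995, 0.099, 0.0, 0.001]
force: [-0.2, 0.1, -2.0]
finger_gap: 0.27
```

```bash
python3 - <<'E'
from h import *
s=manip.sense(); print(s['tcp_pos'],s['force'],s['finger_gap'])
im=save('side','s2.png')[150:380,200:460]; cv2.imwrite('pics/s2z.png',cv2.resize(im[:,:,::-1],None,fx=2.6,fy=2.6,interpolation=cv2.INTER_CUBIC))
E
```

```text
[ 0.39337926 -0.34197133  0.19954394] [-0.20774645  0.07319546 -2.04474638] 0.2700114162753202
```

View pics/s2z.png

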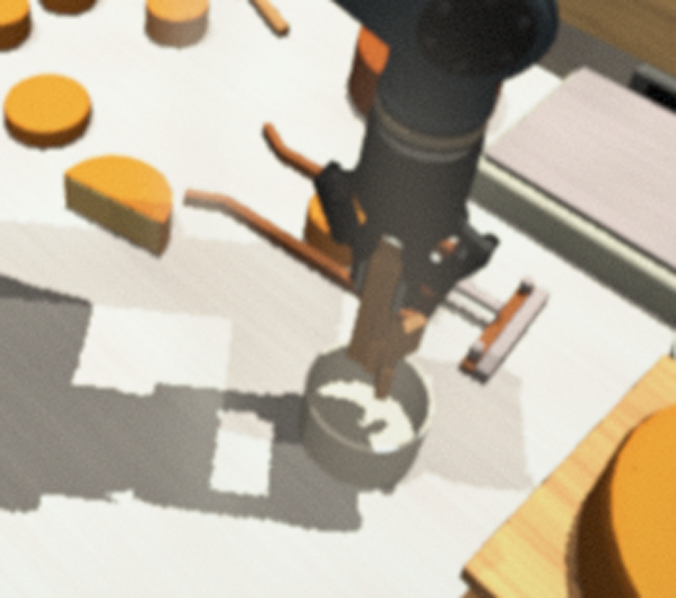

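```bash
python3 - <<'E'
from h import *
im=cv2.imread('pics/top0.png'); hsv=cv2.cvtColor(im,cv2.COLOR_BGR2HSV)
m=cv2.inRange(hsv,(3,90,60),(17,255,255)); m[:, :305]=0; m[:,366:]=0; m[:150]=0; m[:200][:]=m[:200]; m[200:]=0
n,l,s,c=cv2.connectedComponentsWithStats(m)
L=[]
for i in range(1,n):
    if s[i][4]<40: continue
    ys,xs=np.where(l==i)
    k=xs<360; P=np.array([atz('top',(x,y),.012)[:2] for x,y in zip(xs[k],ys[k])],np.float32)
    v=cv2.fitLine(P,cv2.DIST_HUBER,0,.01,.01).ravel(); L.append(v); print(s[i],v)
for y in (-.3,-.2,-.1,0): print(y,[round(float(v[2]+v[0]/v[1]*(y-v[3])),4) for v in L])
E
```

```text
[305 154  61   9 219] [ 0.08551484 -0.9963369   0.6070361  -0.19774038]
[305 183  61   9 216] [ 0.0904908  -0.9958973   0.50764155 -0.19617698]
-0.3 [0.6158, 0.5171]
-0.2 [0.6072, 0.508]
-0.1 [0.5986, 0.4989]
0 [0.5901, 0.4898]
```

>>> play_rows(
  rows=[
    {"x": 2.3, "y": 3.7, "z": 0, "roll": -0.06, "grip": 1.5},
    {"x": 4.6, "y": 7.4, "z": 0, "roll": -0.12, "grip": 1.5},
    {"x": 6.9, "y": 11.1, "z": 0, "roll": -0.19, "grip": 1.5},
    {"x": 9.2, "y": 14.8, "z": 0, "roll": -0.25, "grip": 1.5},
    {"x": 11.5, "y": 18.5, "z": 0, "roll": -0.31, "grip": 1.5},
    {"x": 13.7, "y": 22.2, "z": 0, "roll": -0.38, "grip": 1.5},
    {"x": 16, "y": 25.9, "z": 0, "roll": -0.44, "grip": 1.5},
    {"x": 18.2, "y": 29.6, "z": 0, "roll": -0.5, "grip": 1.5},
    {"x": 20.4, "y": 33.3, "z": 0, "roll": -0.56, "grip": 1.5},
    {"x": 22.6, "y": 37, "z": 0, "roll": -0.63, "grip": 1.5},
    {"x": 24.9, "y": 40.7, "z": 0, "roll": -0.69, "grip": 1.5},
    {"x": 27.2, "y": 44.4, "z": 0, "roll": -0.76, "grip": 1.5},
    {"x": 29.5, "y": 48.1, "z": 0, "roll": -0.82, "grip": 1.5},
    {"x": 31.8, "y": 51.8, "z": 0, "roll": -0.88, "grip": 1.5},
    {"x": 33.9, "y": 55.5, "z": 0, "roll": -0.94, "grip": 1.5},
    {"x": 33.9, "y": 55.5, "z": -1, "roll": -0.94, "grip": 1.5},
    {"x": 33.9, "y": 55.5, "z": -4, "roll": -0.94, "grip": 1.5},
    {"x": 33.9, "y": 55.5, "z": -7, "roll": -0.94, "grip": 1.5},
    {"x": 33.9, "y": 55.5, "z": -8.2, "roll": -0.94, "grip": 1.5},
    {"x": 33.9, "y": 55.5, "z": -8.2, "roll": -0.94, "grip": 1.5},
  ],
)

```text
t: 8.7
tcp_pos: [0.7289, 0.2127, 0.1117]
tool_rot: [0.932, -0.362, -0.004, 0.002]
force: [-1.0, 0.5, -2.3]
finger_gap: 0.27
```

```bash
python3 - <<'E'
from h import *
s=manip.sense(); print(s['tcp_pos'],s['force'],s['q'])
im=save('side','s3.png')[80:330,120:420]; cv2.imwrite('pics/s3z.png',cv2.resize(im[:,:,::-1],None,fx=2.4,fy=2.4,interpolation=cv2.INTER_CUBIC))
E
```

```text
[0.72894416 0.21266481 0.11166395] [-1.00370724  0.5032975  -2.28865276] [1.36914535e-01 8.58788821e-01 1.14206684e+00 7.17464524e-04
 1.14952852e+00 2.44899919e+00]
```

View pics/s3z.png

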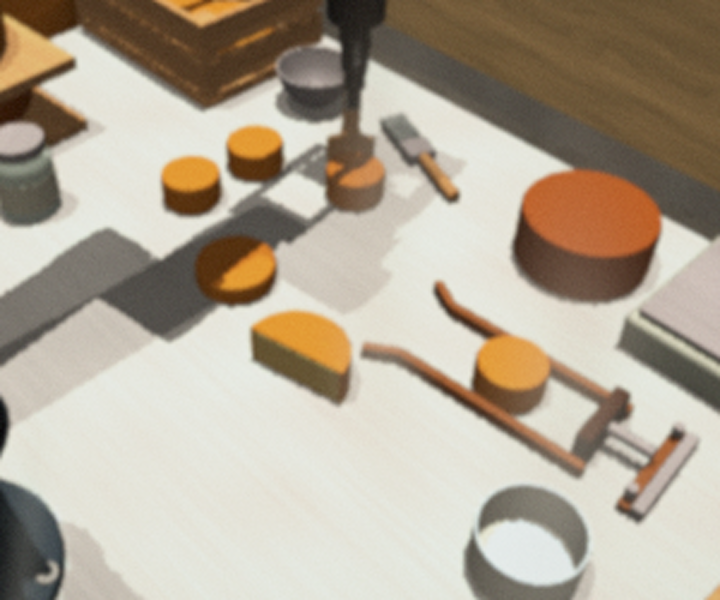

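>>> play_rows(
  rows=[
    {"x": 0, "y": 0, "z": 0.6, "roll": 0, "grip": 1.5},
    {"x": -0.6, "y": -0.7, "z": 0.6, "roll": 0, "grip": 1.5},
    {"x": -1.2, "y": -1.4, "z": 0.6, "roll": 0, "grip": 1.5},
    {"x": -1.8, "y": -2.1, "z": 0.6, "roll": 0, "grip": 1.5},
    {"x": -2.5, "y": -2.8, "z": 0.6, "roll": 0, "grip": 1.5},
    {"x": -3.3, "y": -3.7, "z": 0.6, "roll": 0, "grip": 1.5},
    {"x": -4.1, "y": -4.6, "z": 0.6, "roll": 0, "grip": 1.5},
    {"x": -4.9, "y": -5.5, "z": 0.6, "roll": 0, "grip": 1.5},
    {"x": -5.8, "y": -6.4, "z": 0.6, "roll": 0, "grip": 1.5},
    {"x": -6.7, "y": -7.4, "z": 0.6, "roll": 0, "grip": 1.5},
    {"x": -7.6, "y": -8.4, "z": 0.6, "roll": 0, "grip": 1.5},
    {"x": -8.5, "y": -9.4, "z": 0.6, "roll": 0, "grip": 1.5},
    {"x": -9.4, "y": -10.4, "z": 0.6, "roll": 0, "grip": 1.5},
    {"x": -10.3, "y": -11.4, "z": 0.6, "roll": 0, "grip": 1.5},
    {"x": -11.2, "y": -12.4, "z": 0.6, "roll": 0, "grip": 1.5},
    {"x": -12.1, "y": -13.4, "z": 0.6, "roll": 0, "grip": 1.5},
    {"x": -13, "y": -14.4, "z": 0.6, "roll": 0, "grip": 1.5},
    {"x": -13.9, "y": -15.4, "z": 0.6, "roll": 0, "grip": 1.5},
    {"x": -14.5, "y": -16.1, "z": 0.6, "roll": 0, "grip": 1.5},
  ],
)

```text
t: 10.65
tcp_pos: [0.5844, 0.0509, 0.1202]
tool_rot: [0.932, -0.363, -0.002, 0.001]
force: [2.5, 1.7, 0.0]
finger_gap: 0.273
```

```bash
python3 - <<'E'
from h import *
s=manip.sense(); print(s['tcp_pos'],s['force'],s['tool_rot'])
save('top','t4.png'); a=cv2.imread('pics/t4.png')[100:260,160:420]; cv2.imwrite('pics/t4z.png',cv2.resize(a,None,fx=3,fy=3,interpolation=cv2.INTER_CUBIC))
save('side','s4.png'); a=cv2.imread('pics/s4.png')[100:300,140:400]; cv2.imwrite('pics/s4z.png',cv2.resize(a,None,fx=3,fy=3,interpolation=cv2.INTER_CUBIC))
E
```

```text
[0.58440391 0.05093763 0.12020029] [2.49690398 1.72829377 0.02644989] [ 9.31937271e-01 -3.62609891e-01 -2.49297895e-03  8.80001114e-04]
```

View pics/s4z.png

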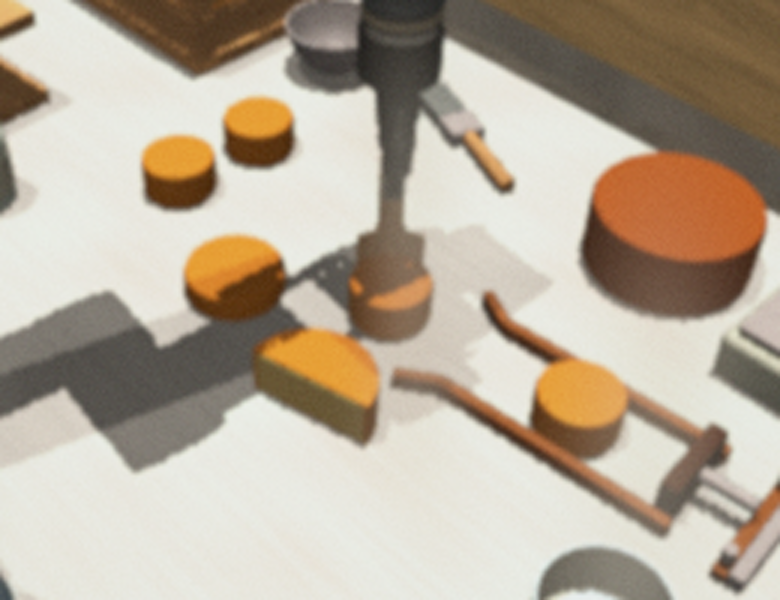

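View pics/t4z.png

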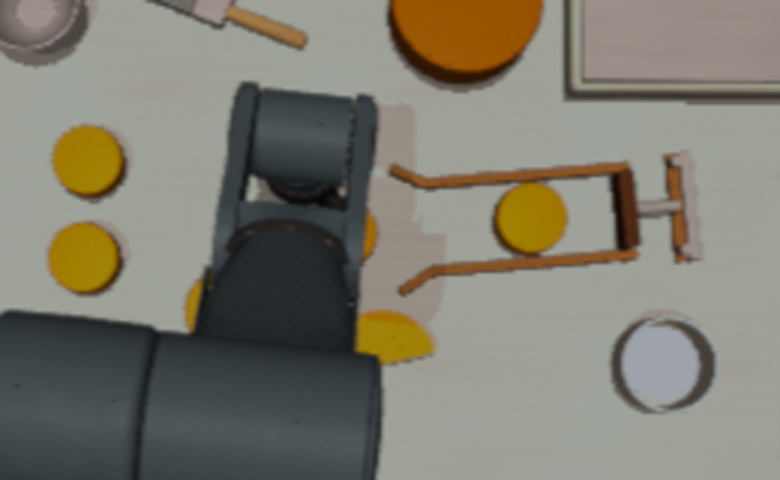

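>>> play_rows(
  rows=[
    {"x": -0.6, "y": 0.6, "z": -0.1, "roll": 0.138, "grip": 1.5},
    {"x": -1.4, "y": 1.1, "z": -0.2, "roll": 0.276, "grip": 1.5},
    {"x": -2.2, "y": 1.4, "z": -0.2, "roll": 0.415, "grip": 1.5},
    {"x": -3.1, "y": 1.7, "z": -0.2, "roll": 0.553, "grip": 1.5},
    {"x": -4.0, "y": 1.8, "z": -0.2, "roll": 0.69, "grip": 1.5},
    {"x": -4.9, "y": 1.8, "z": -0.2, "roll": 0.829, "grip": 1.5},
    {"x": -4.9, "y": 1.7, "z": -0.2, "roll": 0.829, "grip": 1.5},
    {"x": -4.9, "y": 0.8, "z": -0.2, "roll": 0.829, "grip": 1.5},
    {"x": -4.8, "y": -0.2, "z": -0.2, "roll": 0.829, "grip": 1.5},
    {"x": -4.7, "y": -1.4, "z": -0.2, "roll": 0.829, "grip": 1.5},
    {"x": -4.6, "y": -2.6, "z": -0.2, "roll": 0.829, "grip": 1.5},
    {"x": -4.5, "y": -3.8, "z": -0.2, "roll": 0.829, "grip": 1.5},
    {"x": -4.4, "y": -5, "z": -0.2, "roll": 0.829, "grip": 1.5},
    {"x": -4.3, "y": -6.2, "z": -0.2, "roll": 0.829, "grip": 1.5},
    {"x": -4.2, "y": -7.4, "z": -0.2, "roll": 0.829, "grip": 1.5},
    {"x": -4.1, "y": -8.6, "z": -0.2, "roll": 0.829, "grip": 1.5},
    {"x": -4.0, "y": -9.6, "z": -0.2, "roll": 0.829, "grip": 1.5},
    {"x": -4.0, "y": -10.4, "z": -0.2, "roll": 0.829, "grip": 1.5},
    {"x": -4.0, "y": -10.4, "z": -0.2, "roll": 0.829, "grip": 1.5},
  ],
)

```text
t: 12.65
tcp_pos: [0.5441, -0.055, 0.118]
tool_rot: [0.999, 0.043, -0.002, 0.004]
force: [0.3, 1.0, -1.3]
finger_gap: 0.269
```

```bash
python3 - <<'E'
from h import *
s=manip.sense(); print(s['tcp_pos'],s['force'],s['tool_rot'],s['q'])
save('side','s5.png'); a=cv2.imread('pics/s5.png')[100:300,140:400]; cv2.imwrite('pics/s5z.png',cv2.resize(a,None,fx=3,fy=3,interpolation=cv2.INTER_CUBIC))
E
```

```text
[ 0.54405017 -0.05495812  0.11800298] [ 0.25361986  0.97978333 -1.30646631] [ 0.99906511  0.04301885 -0.00206706  0.00374203] [-0.30068138  0.61422565  1.73880907 -0.01188124  0.78996355  1.19241875]
```

View pics/s5z.png

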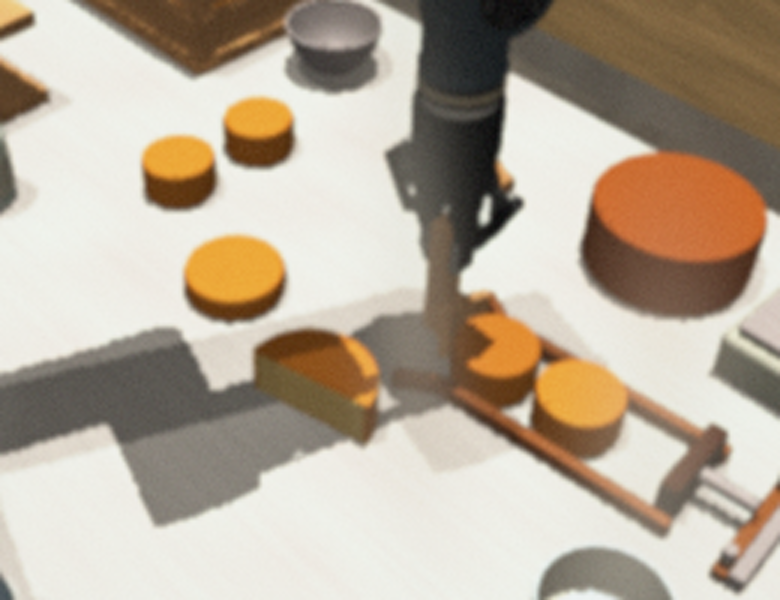

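>>> play_rows(
  rows=[
    {"x": -0.1, "y": 1.5, "z": 0, "roll": 0, "grip": 1.5},
    {"x": -0.3, "y": 3.5, "z": 0, "roll": 0, "grip": 1.5},
    {"x": -0.3, "y": 4.5, "z": 3, "roll": 0, "grip": 1.5},
    {"x": 0, "y": 6, "z": 6.5, "roll": 0, "grip": 1.5},
    {"x": 1, "y": 9.5, "z": 9, "roll": -0.04, "grip": 1.5},
    {"x": 2, "y": 14, "z": 9, "roll": -0.08, "grip": 1.5},
    {"x": 3, "y": 18.5, "z": 9, "roll": -0.12, "grip": 1.5},
    {"x": 4, "y": 23, "z": 9, "roll": -0.16, "grip": 1.5},
    {"x": 5.2, "y": 27.5, "z": 9, "roll": -0.2, "grip": 1.5},
    {"x": 6.4, "y": 32, "z": 9, "roll": -0.24, "grip": 1.5},
    {"x": 7.6, "y": 36, "z": 9, "roll": -0.28, "grip": 1.5},
    {"x": 8.8, "y": 40, "z": 9, "roll": -0.32, "grip": 1.5},
    {"x": 9.7, "y": 42.9, "z": 9, "roll": -0.354, "grip": 1.5},
    {"x": 9.7, "y": 42.9, "z": 8, "roll": -0.354, "grip": 1.5},
    {"x": 9.7, "y": 42.9, "z": 5, "roll": -0.354, "grip": 1.5},
    {"x": 9.7, "y": 42.9, "z": 2, "roll": -0.354, "grip": 1.5},
    {"x": 9.7, "y": 42.9, "z": 0, "roll": -0.354, "grip": 1.5},
    {"x": 9.7, "y": 42.9, "z": 0, "roll": -0.354, "grip": 1.5},
    {"x": 9.7, "y": 42.9, "z": 0, "roll": -0.354, "grip": 1.5},
  ],
)

```text
t: 14.6
tcp_pos: [0.6398, 0.3747, 0.1176]
tool_rot: [0.991, -0.133, -0.004, 0.004]
force: [0.3, -0.1, -0.9]
finger_gap: 0.269
```

```bash
python3 - <<'E'
from h import *
s=manip.sense(); print(s['tcp_pos'],s['force'],s['tool_rot'],s['q'])
save('side','s6.png'); a=cv2.imread('pics/s6.png')[80:280,100:360]
save('top','t6.png'); b=cv2.imread('pics/t6.png')[100:240,160:420]
cv2.imwrite('pics/s6z.png',cv2.resize(np.vstack([a,b]),None,fx=1.75,fy=1.75,interpolation=cv2.INTER_CUBIC))
im=cv2.imread('pics/t6.png'); hsv=cv2.cvtColor(im,cv2.COLOR_BGR2HSV)
m=cv2.inRange(hsv,(18,150,70),(32,255,255)); m=cv2.morphologyEx(m,cv2.MORPH_OPEN,np.ones((3,3)))
n,l,st,c=cv2.connectedComponentsWithStats(m)
for i in range(1,n):
    if 150<st[i][4]<3000 and c[i][1]>110: print(st[i],np.round(atz('top',c[i],.045),3))
E
```

```text
[0.63982991 0.37469643 0.11756388] [ 0.30611045 -0.08502146 -0.92527785] [ 0.99109325 -0.13307134 -0.00360906  0.00362718] [ 0.38056661  0.82950078  1.19419388 -0.00306349  1.12775211  2.21962786]
[180 142  21  23 360] [0.618 0.285 0.045]
[325 161  24  24 429] [ 0.555 -0.205  0.045]
[300 164  23  24 425] [ 0.545 -0.119  0.045]
[177 175  22  22 388] [0.509 0.291 0.045]
[222 190  28  28 623] [0.449 0.129 0.045]
[270 204  34  21 492] [ 0.417 -0.035  0.045]
```

View pics/s6z.png

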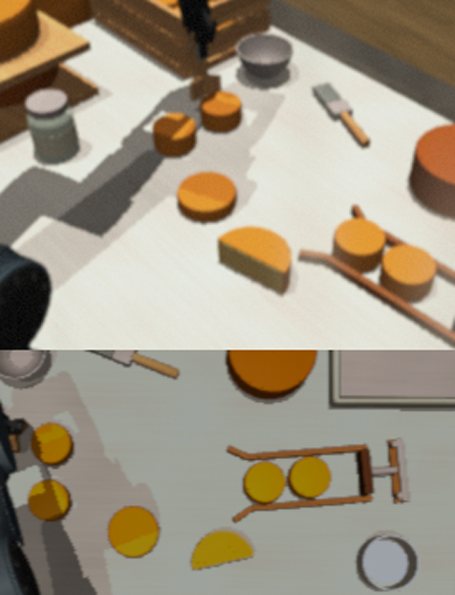

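>>> play_rows(
  rows=[
    {"x": -0.2, "y": -0.8, "z": 0, "roll": 0, "grip": 1.5},
    {"x": -0.5, "y": -1.8, "z": 0, "roll": 0, "grip": 1.5},
    {"x": -0.8, "y": -3, "z": 0, "roll": 0, "grip": 1.5},
    {"x": -1.2, "y": -4.4, "z": 0, "roll": 0, "grip": 1.5},
    {"x": -1.6, "y": -6, "z": 0, "roll": 0, "grip": 1.5},
    {"x": -2.05, "y": -7.6, "z": 0, "roll": 0, "grip": 1.5},
    {"x": -2.5, "y": -9.3, "z": 0, "roll": 0, "grip": 1.5},
    {"x": -2.95, "y": -11, "z": 0, "roll": 0, "grip": 1.5},
    {"x": -3.45, "y": -12.8, "z": 0, "roll": 0, "grip": 1.5},
    {"x": -3.95, "y": -14.6, "z": 0, "roll": 0, "grip": 1.5},
    {"x": -4.4, "y": -16.4, "z": 0, "roll": 0, "grip": 1.5},
    {"x": -4.9, "y": -18.2, "z": 0, "roll": 0, "grip": 1.5},
    {"x": -5.4, "y": -20, "z": 0, "roll": 0, "grip": 1.5},
    {"x": -5.9, "y": -21.8, "z": 0, "roll": 0, "grip": 1.5},
    {"x": -6.35, "y": -23.6, "z": 0, "roll": 0, "grip": 1.5},
    {"x": -6.85, "y": -25.4, "z": 0, "roll": 0, "grip": 1.5},
    {"x": -7.3, "y": -27.1, "z": 0, "roll": 0, "grip": 1.5},
    {"x": -7.7, "y": -28.7, "z": 0, "roll": 0, "grip": 1.5},
    {"x": -8.1, "y": -30, "z": 0, "roll": 0, "grip": 1.5},
    {"x": -8.3, "y": -30.8, "z": 0, "roll": 0, "grip": 1.5},
  ],
)

```text
t: 16.7
tcp_pos: [0.5577, 0.0657, 0.1195]
tool_rot: [0.991, -0.134, -0.002, 0.003]
force: [-0.2, 2.4, -1.1]
finger_gap: 0.268
```

```bash
python3 - <<'E'
from h import *
s=manip.sense(); print(s['tcp_pos'],s['force'],s['tool_rot'])
save('side','s7.png'); a=cv2.imread('pics/s7.png')[80:280,100:400]; cv2.imwrite('pics/s7z.png',cv2.resize(a,None,fx=2.5,fy=2.5,interpolation=cv2.INTER_CUBIC))
E
```

```text
[0.55772605 0.06571358 0.11954864] [-0.22706643  2.43574719 -1.11395734] [ 0.99101943 -0.13367453 -0.00221491  0.00258906]
```

View pics/s7z.png

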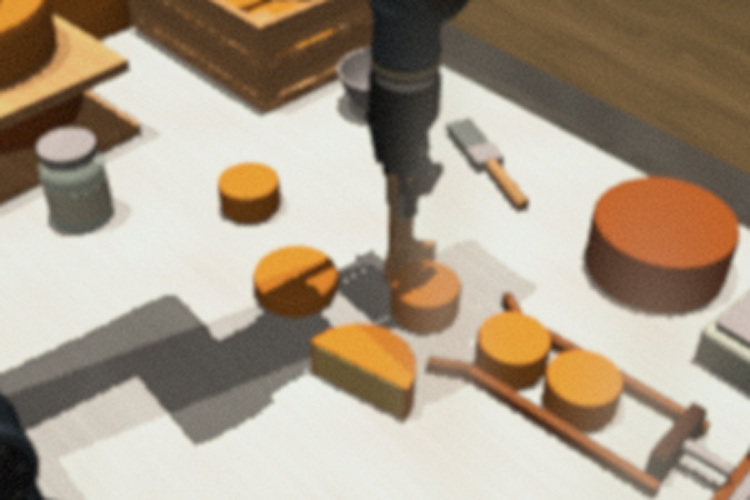

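>>> play_rows(
  rows=[
    {"x": -0.7, "y": 0.3, "z": -0.1, "roll": 0.118, "grip": 1.5},
    {"x": -1.5, "y": 0.3, "z": -0.1, "roll": 0.236, "grip": 1.5},
    {"x": -2.3, "y": 0.3, "z": -0.1, "roll": 0.354, "grip": 1.5},
    {"x": -2.3, "y": 0, "z": -0.1, "roll": 0.354, "grip": 1.5},
    {"x": -2.3, "y": -0.8, "z": -0.1, "roll": 0.354, "grip": 1.5},
    {"x": -2.2, "y": -1.6, "z": -0.1, "roll": 0.354, "grip": 1.5},
    {"x": -2.1, "y": -2.4, "z": -0.1, "roll": 0.354, "grip": 1.5},
    {"x": -2.05, "y": -3.2, "z": -0.1, "roll": 0.354, "grip": 1.5},
    {"x": -2, "y": -4, "z": -0.1, "roll": 0.354, "grip": 1.5},
    {"x": -1.95, "y": -4.7, "z": -0.1, "roll": 0.354, "grip": 1.5},
    {"x": -1.9, "y": -5.4, "z": -0.1, "roll": 0.354, "grip": 1.5},
    {"x": -1.85, "y": -6, "z": -0.1, "roll": 0.354, "grip": 1.5},
    {"x": -1.8, "y": -6.5, "z": -0.1, "roll": 0.354, "grip": 1.5},
    {"x": -1.75, "y": -7, "z": -0.1, "roll": 0.354, "grip": 1.5},
    {"x": -1.7, "y": -7.5, "z": -0.1, "roll": 0.354, "grip": 1.5},
    {"x": -1.65, "y": -8, "z": -0.1, "roll": 0.354, "grip": 1.5},
    {"x": -1.6, "y": -8.4, "z": -0.1, "roll": 0.354, "grip": 1.5},
    {"x": -1.6, "y": -8.8, "z": -0.1, "roll": 0.354, "grip": 1.5},
  ],
)

```text
t: 18.55
tcp_pos: [0.5408, -0.0223, 0.1184]
tool_rot: [0.999, 0.042, -0.003, 0.002]
force: [0.3, 6.1, -1.4]
finger_gap: 0.273
```

```bash
python3 - <<'E'
from h import *
s=manip.sense(); print(s['tcp_pos'],s['force'],s['tool_rot'])
save('side','s8.png'); a=cv2.imread('pics/s8.png')[140:300,220:400]
save('top','t8.png'); b=cv2.imread('pics/t8.png')[140:220,240:420]
cv2.imwrite('pics/s8z.png',cv2.resize(np.vstack([a,b]),None,fx=2.5,fy=2.5,interpolation=cv2.INTER_CUBIC))
E
```

```text
[ 0.54078801 -0.02225098  0.11841944] [ 0.27372884  6.14324859 -1.37145303] [ 0.99909178  0.04246725 -0.00258969  0.00233464]
```

View pics/s8z.png

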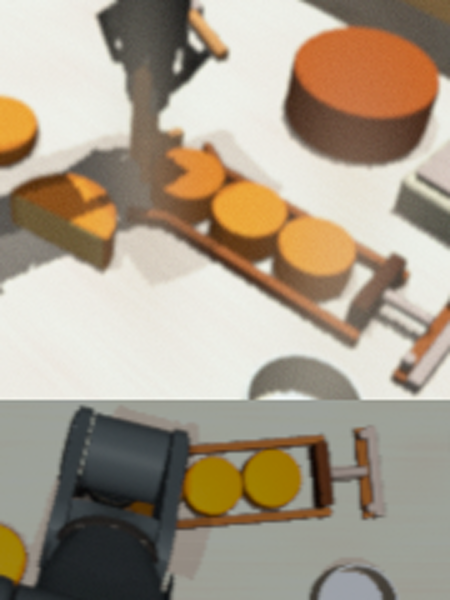

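>>> play_rows(
  rows=[
    {"x": 0, "y": -0.3, "z": 0, "roll": 0, "grip": 1.5},
    {"x": 0.05, "y": -0.6, "z": 0, "roll": 0, "grip": 1.5},
    {"x": 0.1, "y": -0.8, "z": 0, "roll": 0, "grip": 1.5},
    {"x": 0.1, "y": -1.0, "z": 0, "roll": 0, "grip": 1.5},
    {"x": 0.1, "y": -1.2, "z": 0, "roll": 0, "grip": 1.5},
  ],
)

```text
t: 19.15
tcp_pos: [0.5421, -0.0339, 0.1185]
tool_rot: [0.999, 0.042, -0.002, 0.002]
force: [1.3, 7.1, -1.4]
finger_gap: 0.27
```

```bash
python3 - <<'E'
from h import *
s=manip.sense(); print(s['tcp_pos'],s['force'])
save('top','t9.png'); b=cv2.imread('pics/t9.png')[145:205,290:390]
cv2.imwrite('pics/t9z.png',cv2.resize(b,None,fx=7,fy=7,interpolation=cv2.INTER_CUBIC))
E
```

```text
[ 0.54212318 -0.033948    0.11849377] [ 1.30073928  7.07349737 -1.37372867]
```

View pics/t9z.png

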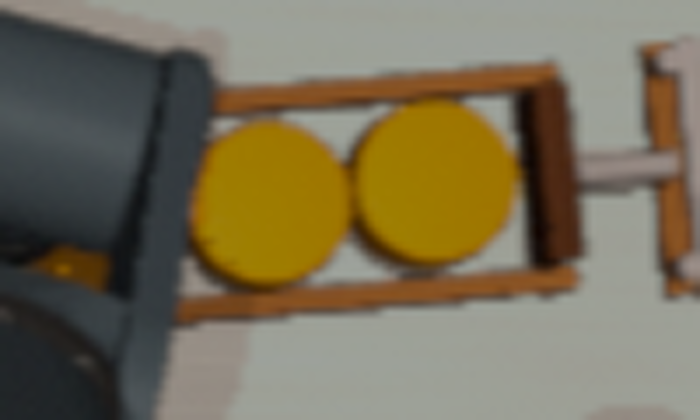

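>>> play_rows(
  rows=[
    {"x": 0, "y": -0.1, "z": 0, "roll": 0, "grip": 1.5},
    {"x": 0, "y": -0.2, "z": 0, "roll": 0, "grip": 1.5},
  ],
)

```text
t: 19.4
tcp_pos: [0.5423, -0.0354, 0.1185]
tool_rot: [0.999, 0.042, -0.002, 0.001]
force: [0.9, 6.6, -0.6]
finger_gap: 0.27
```

>>> play_rows(
  rows=[
    {"x": 0, "y": -0.1, "z": 0, "roll": 0, "grip": 1.5},
  ],
)

```text
t: 19.5
tcp_pos: [0.5423, -0.0356, 0.1186]
tool_rot: [0.999, 0.041, -0.002, 0.001]
force: [1.6, 5.6, -2.0]
finger_gap: 0.269
```

>>> play_rows(
  rows=[
    {"x": 0, "y": -0.1, "z": 0, "roll": 0, "grip": 1.5},
  ],
)

```text
t: 19.6
tcp_pos: [0.5423, -0.0358, 0.1186]
tool_rot: [0.999, 0.041, -0.002, -0.0]
force: [0.9, 5.9, -0.3]
finger_gap: 0.268
```

>>> play_rows(
  rows=[
    {"x": 0, "y": -0.15, "z": 0, "roll": 0, "grip": 1.5},
    {"x": 0, "y": -0.2, "z": 0, "roll": 0, "grip": 1.5},
    {"x": 0, "y": -0.2, "z": 0, "roll": 0, "grip": 1.5},
  ],
)

```text
t: 19.9
tcp_pos: [0.5424, -0.0369, 0.1187]
tool_rot: [0.999, 0.041, -0.001, -0.001]
force: [0.7, 6.0, -0.3]
finger_gap: 0.269
```

>>> play_rows(
  rows=[
    {"x": 0, "y": -0.15, "z": 0, "roll": 0, "grip": 1.5},
    {"x": 0, "y": -0.2, "z": 0, "roll": 0, "grip": 1.5},
    {"x": 0, "y": -0.2, "z": 0, "roll": 0, "grip": 1.5},
  ],
)

```text
t: 20.2
tcp_pos: [0.5425, -0.038, 0.1189]
tool_rot: [0.999, 0.04, -0.001, -0.002]
force: [1.0, 6.5, -0.5]
finger_gap: 0.272
```

>>> play_rows(
  rows=[
    {"x": 0, "y": -0.15, "z": -0.05, "roll": 0, "grip": 1.5},
    {"x": 0, "y": -0.25, "z": -0.05, "roll": 0, "grip": 1.5},
    {"x": 0, "y": -0.25, "z": -0.05, "roll": 0, "grip": 1.5},
  ],
)

```text
t: 20.5
tcp_pos: [0.5427, -0.0394, 0.1186]
tool_rot: [0.999, 0.04, -0.001, -0.003]
force: [1.0, 6.0, 0.3]
finger_gap: 0.272
```

>>> play_rows(
  rows=[
    {"x": 0, "y": -0.15, "z": -0.05, "roll": 0, "grip": 1.5},
    {"x": 0, "y": -0.2, "z": -0.05, "roll": 0, "grip": 1.5},
    {"x": 0, "y": -0.2, "z": -0.05, "roll": 0, "grip": 1.5},
  ],
)

```text
t: 20.8
tcp_pos: [0.5427, -0.0399, 0.1187]
tool_rot: [0.999, 0.039, -0.001, -0.004]
force: [0.1, 8.1, 2.5]
finger_gap: 0.269
```

>>> play_rows(
  rows=[
    {"x": 0, "y": -0.15, "z": -0.05, "roll": 0, "grip": 1.5},
    {"x": 0, "y": -0.2, "z": -0.05, "roll": 0, "grip": 1.5},
    {"x": 0, "y": -0.2, "z": -0.05, "roll": 0, "grip": 1.5},
  ],
)

```text
t: 21.1
tcp_pos: [0.5428, -0.0404, 0.1187]
tool_rot: [0.999, 0.039, -0.0, -0.006]
force: [1.1, 7.5, 2.6]
finger_gap: 0.27
```

>>> play_rows(
  rows=[
    {"x": 0, "y": -0.15, "z": 0, "roll": 0, "grip": 1.5},
    {"x": 0, "y": -0.25, "z": 0, "roll": 0, "grip": 1.5},
    {"x": 0, "y": -0.3, "z": 0, "roll": 0, "grip": 1.5},
  ],
)

```text
t: 21.4
tcp_pos: [0.5429, -0.0423, 0.1189]
tool_rot: [0.999, 0.038, -0.0, -0.007]
force: [1.7, 7.3, -0.8]
finger_gap: 0.272
```

```bash
python3 - <<'E'
from h import *
s=manip.sense(); print(s['tcp_pos'],s['force'])
save('top','t10.png'); b=cv2.imread('pics/t10.png')[145:205,290:390]
cv2.imwrite('pics/t10z.png',cv2.resize(b,None,fx=7,fy=7,interpolation=cv2.INTER_CUBIC))
E
```

```text
[ 0.54287177 -0.04226916  0.11891012] [ 1.6897707   7.32161371 -0.83704225]
```

View pics/t10z.png

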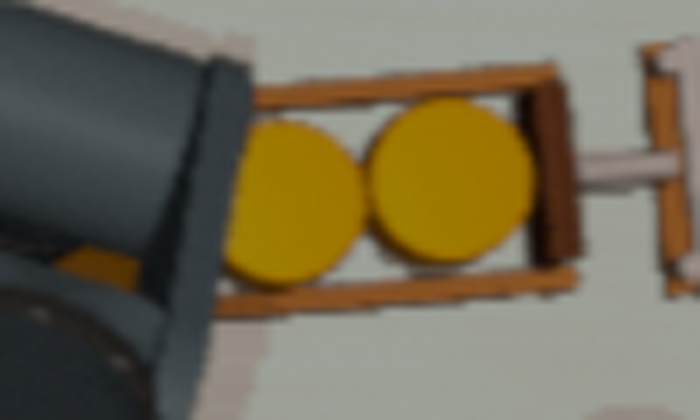

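>>> play_rows(
  rows=[
    {"x": 0, "y": -0.15, "z": 0, "roll": 0, "grip": 1.5},
    {"x": 0, "y": -0.25, "z": 0, "roll": 0, "grip": 1.5},
    {"x": 0, "y": -0.25, "z": 0, "roll": 0, "grip": 1.5},
  ],
)

```text
t: 21.75
tcp_pos: [0.543, -0.044, 0.119]
tool_rot: [0.999, 0.038, 0.0, -0.007]
force: [1.4, 6.0, -1.9]
finger_gap: 0.274
```

>>> play_rows(
  rows=[
    {"x": 0, "y": -0.15, "z": 0, "roll": 0, "grip": 1.5},
    {"x": 0, "y": -0.25, "z": 0, "roll": 0, "grip": 1.5},
    {"x": 0, "y": -0.25, "z": 0, "roll": 0, "grip": 1.5},
  ],
)

```text
t: 22.05
tcp_pos: [0.5431, -0.0454, 0.1191]
tool_rot: [0.999, 0.038, 0.0, -0.008]
force: [1.3, 6.4, -0.6]
finger_gap: 0.276
```

>>> play_rows(
  rows=[
    {"x": 0, "y": -0.15, "z": -0.05, "roll": 0, "grip": 1.5},
    {"x": 0, "y": -0.25, "z": -0.05, "roll": 0, "grip": 1.5},
    {"x": 0, "y": -0.25, "z": -0.05, "roll": 0, "grip": 1.5},
  ],
)

```text
t: 22.35
tcp_pos: [0.543, -0.0458, 0.119]
tool_rot: [0.999, 0.037, 0.0, -0.01]
force: [2.3, 9.8, 1.8]
finger_gap: 0.27
```

>>> play_rows(
  rows=[
    {"x": 0, "y": -0.15, "z": -0.05, "roll": 0, "grip": 1.5},
    {"x": 0, "y": -0.25, "z": -0.05, "roll": 0, "grip": 1.5},
    {"x": 0, "y": -0.25, "z": -0.05, "roll": 0, "grip": 1.5},
  ],
)

```text
t: 22.65
tcp_pos: [0.543, -0.0462, 0.119]
tool_rot: [0.999, 0.037, 0.001, -0.012]
force: [1.7, 9.9, 2.1]
finger_gap: 0.275
```

```bash
python3 - <<'E'
from h import *
s=manip.sense(); print(s['tcp_pos'],s['force'])
save('top','t11.png'); b=cv2.imread('pics/t11.png')[145:205,290:390]
save('side','s11.png'); a=cv2.imread('pics/s11.png')[190:290,270:400]
b=cv2.resize(b,(650,390),interpolation=cv2.INTER_CUBIC);a=cv2.resize(a,(650,500),interpolation=cv2.INTER_CUBIC)
cv2.imwrite('pics/t11z.png',cv2.resize(np.vstack([b,a]),None,fx=.67,fy=.67))
E
```

```text
[ 0.54304216 -0.04615425  0.11903509] [1.70535161 9.90767586 2.07605424]
```

View pics/t11z.png

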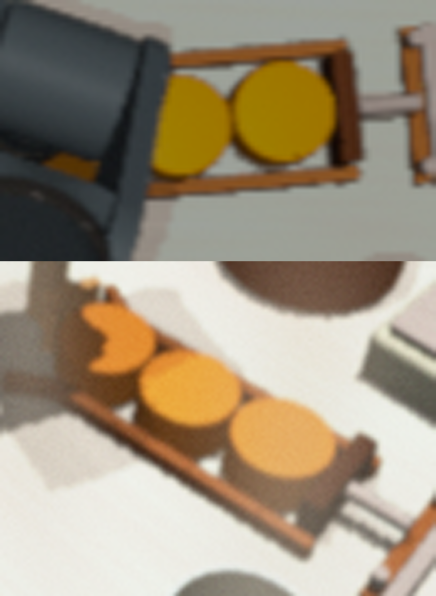

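>>> play_rows(
  rows=[
    {"x": 0, "y": -0.2, "z": 0, "roll": 0, "grip": 1.5},
    {"x": 0, "y": -0.3, "z": 0, "roll": 0, "grip": 1.5},
    {"x": 0, "y": -0.35, "z": 0, "roll": 0, "grip": 1.5},
    {"x": 0, "y": -0.35, "z": 0, "roll": 0, "grip": 1.5},
  ],
)

```text
t: 23.15
tcp_pos: [0.5429, -0.0467, 0.1193]
tool_rot: [0.999, 0.036, 0.001, -0.015]
force: [2.0, 11.7, 0.9]
finger_gap: 0.267
```

>>> play_rows(
  rows=[
    {"x": 0, "y": -0.3, "z": -0.05, "roll": 0, "grip": 1.5},
    {"x": 0, "y": -0.38, "z": -0.05, "roll": 0, "grip": 1.5},
    {"x": 0, "y": -0.42, "z": -0.05, "roll": 0, "grip": 1.5},
    {"x": 0, "y": -0.42, "z": -0.05, "roll": 0, "grip": 1.5},
    {"x": 0, "y": -0.42, "z": -0.05, "roll": 0, "grip": 1.5},
  ],
)

```text
t: 23.65
tcp_pos: [0.5429, -0.0473, 0.1194]
tool_rot: [0.999, 0.035, 0.001, -0.018]
force: [1.9, 14.2, 2.6]
finger_gap: 0.271
```

```bash
python3 - <<'E'
from h import *
s=manip.sense(); print(s['tcp_pos'],s['force'])
save('top','t12.png')
a=cv2.imread('pics/t0.png') if 0 else cv2.imread('pics/top0.png')
b=cv2.imread('pics/t12.png'); v=np.vstack([cv2.resize(i[150:200,335:395],(480,400),interpolation=cv2.INTER_CUBIC) for i in (a,b)]); cv2.imwrite('pics/t12z.png',cv2.resize(v,(360,600)))
# stop shift by phase correlation on the stop's far part/rod-free region
A,B=[cv2.cvtColor(i,cv2.COLOR_BGR2GRAY)[155:192,364:372].astype(np.float32) for i in (a,b)]
print(cv2.phaseCorrelate(A,B), np.abs(A-B).mean())
E
```

```text
[ 0.54291809 -0.04729812  0.11935031] [ 1.85502841 14.24480962  2.59420535]
((0.5180561937571495, 0.025847793757794335), 0.8904535830020904) 17.530405
```

View pics/t12z.png

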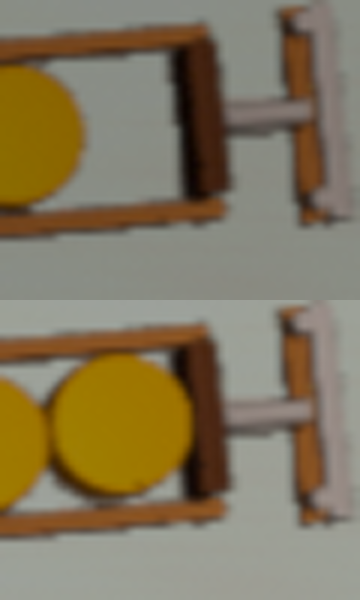

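>>> play_rows(
  rows=[
    {"x": 0, "y": 0.3, "z": 0, "roll": 0, "grip": 1.5},
    {"x": -0.1, "y": 1.2, "z": 0, "roll": 0, "grip": 1.5},
    {"x": -0.3, "y": 2.6, "z": 0, "roll": 0, "grip": 1.5},
    {"x": -0.4, "y": 4.0, "z": 0, "roll": 0, "grip": 1.5},
    {"x": -0.4, "y": 4.3, "z": 2, "roll": 0, "grip": 1.5},
    {"x": -0.4, "y": 4.3, "z": 5.5, "roll": 0, "grip": 1.5},
    {"x": -0.4, "y": 4.3, "z": 8.5, "roll": 0, "grip": 1.5},
    {"x": -1, "y": 2, "z": 9, "roll": 0.03, "grip": 1.5},
    {"x": -2.5, "y": -2, "z": 9, "roll": 0.05, "grip": 1.5},
    {"x": -4.3, "y": -6, "z": 9, "roll": 0.08, "grip": 1.5},
    {"x": -6.1, "y": -10, "z": 9, "roll": 0.1, "grip": 1.5},
    {"x": -7.9, "y": -14, "z": 9, "roll": 0.126, "grip": 1.5},
    {"x": -9.7, "y": -18, "z": 9, "roll": 0.126, "grip": 1.5},
    {"x": -11.5, "y": -22, "z": 9, "roll": 0.126, "grip": 1.5},
    {"x": -13.3, "y": -26, "z": 9, "roll": 0.126, "grip": 1.5},
    {"x": -14.5, "y": -29, "z": 9, "roll": 0.126, "grip": 1.5},
    {"x": -14.9, "y": -29.9, "z": 9, "roll": 0.126, "grip": 1.5},
    {"x": -14.9, "y": -29.9, "z": 9, "roll": 0.126, "grip": 1.5},
    {"x": -14.9, "y": -29.9, "z": 9, "roll": 0.126, "grip": 1.5},
  ],
)

```text
t: 25.6
tcp_pos: [0.394, -0.3446, 0.2091]
tool_rot: [0.995, 0.098, -0.0, -0.019]
force: [-0.0, 0.4, -1.4]
finger_gap: 0.27
```

```bash
python3 - <<'E'
from h import *
s=manip.sense(); print(s['tcp_pos'],s['force'],s['tool_rot'],s['finger_gap'])
save('side','s13.png'); a=cv2.imread('pics/s13.png')[180:360,220:420]; cv2.imwrite('pics/s13z.png',cv2.resize(a,None,fx=3.3,fy=3.3,interpolation=cv2.INTER_CUBIC))
save('wrist','w13.png')
E
```

```text
[ 0.39397963 -0.34461525  0.20905766] [-0.0252716   0.41013234 -1.36217693] [ 9.95006206e-01  9.79641061e-02 -4.96624195e-04 -1.91164407e-02] 0.27000270864915193
```

View pics/s13z.png

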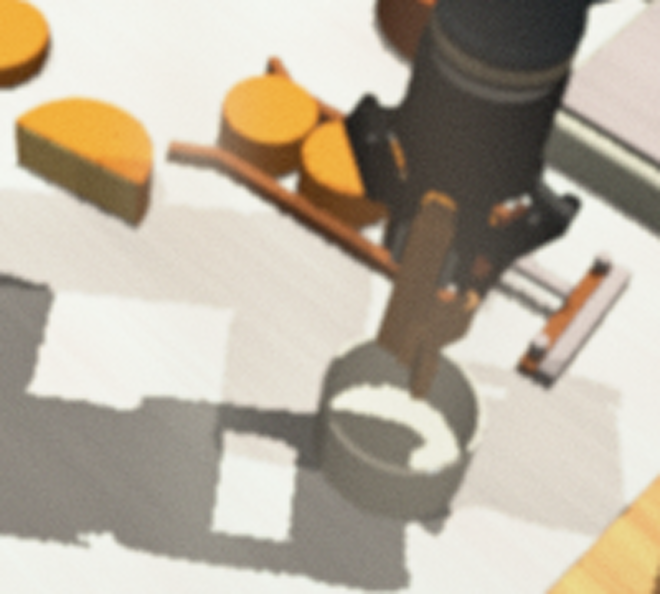

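View pics/w13.png

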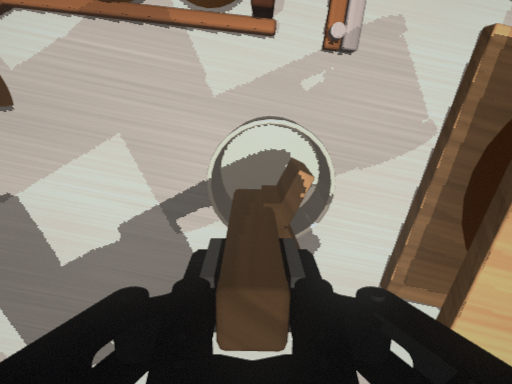

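>>> play_rows(
  rows=[
    {"x": 0, "y": -0.3, "z": -2, "roll": 0, "grip": 1.5},
    {"x": 0, "y": -0.3, "z": -5, "roll": 0, "grip": 1.5},
    {"x": 0, "y": -0.3, "z": -8, "roll": 0, "grip": 1.5},
    {"x": 0, "y": -0.3, "z": -9.5, "roll": 0, "grip": 1.5},
    {"x": 0, "y": -0.3, "z": -10.2, "roll": 0, "grip": 1.5},
    {"x": 0, "y": -0.3, "z": -10.7, "roll": 0, "grip": 1.5},
    {"x": 0, "y": -0.3, "z": -10.8, "roll": 0, "grip": 1.5},
    {"x": 0, "y": -0.3, "z": -10.8, "roll": 0, "grip": 1.5},
  ],
)

```text
t: 26.5
tcp_pos: [0.3948, -0.3475, 0.1018]
tool_rot: [0.995, 0.099, -0.0, -0.018]
force: [0.3, -0.2, -2.1]
finger_gap: 0.27
```

>>> play_rows(
  rows=[
    {"x": 0, "y": 0, "z": -0.1, "roll": 0, "grip": 1.5},
    {"x": 0, "y": 0, "z": -0.25, "roll": 0, "grip": 1.5},
    {"x": 0, "y": 0, "z": -0.25, "roll": 0, "grip": 1.5},
    {"x": 0, "y": 0, "z": -0.2, "roll": 0, "grip": 3},
    {"x": 0, "y": 0, "z": -0.2, "roll": 0, "grip": 4},
    {"x": 0, "y": 0, "z": -0.2, "roll": 0, "grip": 5.5},
    {"x": 0, "y": 0, "z": -0.2, "roll": 0, "grip": 7},
    {"x": 0, "y": 0, "z": -0.2, "roll": 0, "grip": 7},
    {"x": 0, "y": 0, "z": -0.2, "roll": 0, "grip": 7},
    {"x": 0, "y": 0, "z": 1, "roll": 0, "grip": 7},
    {"x": 0, "y": 0, "z": 4, "roll": 0, "grip": 7},
    {"x": 0, "y": 0, "z": 8, "roll": 0, "grip": 7},
    {"x": 0, "y": 0, "z": 12, "roll": 0, "grip": 7},
    {"x": 0, "y": 0, "z": 15, "roll": 0, "grip": 7},
    {"x": 0, "y": 0, "z": 15, "roll": 0, "grip": 7},
    {"x": 0, "y": 0, "z": 15, "roll": 0, "grip": 7},
  ],
)

```text
t: 28.1
tcp_pos: [0.3948, -0.3475, 0.253]
tool_rot: [0.995, 0.099, 0.0, -0.017]
force: [0.4, 1.1, -0.2]
finger_gap: 0.815
```

```bash
python3 - <<'E'
from h import *
s=manip.sense(); print(s['tcp_pos'],s['force'],s['finger_gap'])
save('side','s14.png'); a=cv2.imread('pics/s14.png')[120:350,200:440]; cv2.imwrite('pics/s14z.png',cv2.resize(a,None,fx=2.5,fy=2.5,interpolation=cv2.INTER_CUBIC))
b=save('top','t14.png'); hsv=cv2.cvtColor(cv2.imread('pics/t14.png'),cv2.COLOR_BGR2HSV)
m=cv2.inRange(hsv,(18,150,70),(32,255,255)); m=cv2.morphologyEx(m,cv2.MORPH_OPEN,np.ones((3,3)))
n,l,st,c=cv2.connectedComponentsWithStats(m)
u=np.array([-.088,.996]);o=np.array([.567,-.3065])
for i in range(1,n):
    if 150<st[i][4]<3000 and c[i][1]>110:
        p=atz('top',c[i],.045)[:2]; print(st[i],np.round(p,3),'stop frame y,x',round((p-o)@u,3),round((p-o)@np.array([u[1],-u[0]]),3))
E
```

```text
[ 0.39483639 -0.34748293  0.25299902] [ 0.3557726   1.07886713 -0.2026702 ] 0.8146822691425186
[ 296  159   71   29 1315] [ 0.552 -0.187] stop frame y,x 0.12 -0.004
[176 175  24  23 423] [0.508 0.291] stop frame y,x 0.6 -0.006
[222 190  29  28 642] [0.45  0.129] stop frame y,x 0.444 -0.079
[270 204  34  21 495] [ 0.417 -0.035] stop frame y,x 0.283 -0.126
```

View pics/s14z.png

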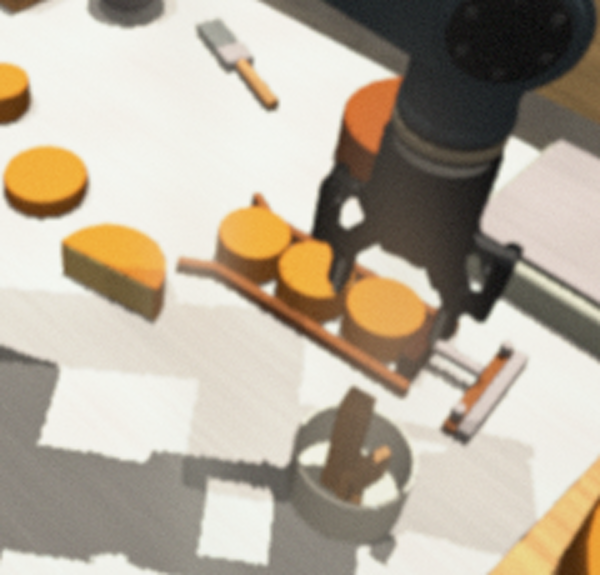

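View pics/t14.png

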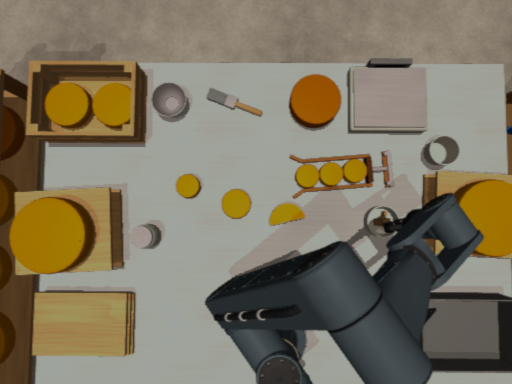

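```bash
python3 -c "
from h import *; print(sign_off())"
```

```text
the job is handed in; nothing more can be done
None
```

The guide now holds three small wheels pressed up without gaps against the end stop, the pusher is back in the crock, and I handed the job in at about 28 s. `sign_off()` reports no verdict, so the result rests on my own checks.

**Pushing:** I took the pusher out of the crock and slid the wheels from about (0.67, 0.15) and (0.62, 0.29) into the lane. The row slid at about 6 N at the wrist. I raised the push until the wrist read 14.2 N, which I estimate put about 8 N on the stop. I then backed off and stood the pusher in the crock.

**Last checks:**
- **Row:** in the top view the three wheels show as one gap-free row. Its centre is 120 mm from the stop, as expected, and about 4 mm off the lane's centre line.
- **Stop:** it showed no visible shift in the picture taken during the 14.2 N push. A rough image-correlation check came back with half a pixel (about 1.7 mm), but a wheel and the arm's shadow had entered the compared patch. I trusted the visible edges, and even that figure is under the 3 mm limit.
- **Everything else:** the fourth small wheel, the flat wheel and the half wheel measure within 2 mm of where they started. I checked the jar only by eye in the top view, where it looks unmoved.
- **Pusher:** it stands upright in the crock, and the open gripper is well clear of it.

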